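# Angle the vial rack past the post into its bay

## Task

Push the long vial rack along the bench into the rack bay: angle its left end in behind the retaining post first, then swing its other end in, until it lies square and fully home against the bay's back wall. Only push it with the fingers: do not pinch it between them and do not lift or tip it. Leave everything else on the bench where it stands.

Things in the scene. Friction and masses are not known exactly. Their poses are not given: they have to be found in the camera images.
- rack: Long white vial rack: one rigid straight bar 230 mm long (its y), 34 wide (x), 28 high, nine capped vials fixed along its top, to 52 high; about 0.36 kg, slides on the bench. Plain flat upright sides and ends. Origin: centre of its underside. Starts in front of the bay and more to its right, up to 0.4 rad off parallel; its x points roughly to the bay, its +y end is the left one.
- rack_near_side: Long side face of the rack towards its -x (the robot's side at the start): a 3 mm thick, 28 high, 230 long plate fixed to the rack, within its 34 width. Origin: the same as the rack's.
- rack_far_side: The same for the long side face towards the rack's +x.
- bay: Rack bay, fixed: three aluminium walls 8 mm thick, 40 high, on the bench, which is its floor. Inside 280 long (its y), 80 deep (its x). Origin: centre of the inside at bench level; inner wall faces at x = +40 (back) and y = +-140 (ends); the long side at x = -40, towards the robot, is the open mouth. +x points away from the robot. Tabs 3 high stick out up to 30 outside the walls.
- post_top (a point): Centre of the top of the fixed round steel retaining post, 16 mm diameter, 60 high, that stands just before the bay's mouth near its left end, at x = -50, y = +90 mm of the bay. From post to right end wall only 222 mm are clear, so the rack must enter at an angle, left end first behind the post.
- pot_a: Bystander: capped sample pot, 38 diameter, 62 high, standing on the bench left of the rack (sizes in mm). Origin: centre of its underside.
- pot_b: Bystander: capped sample pot, 32 diameter, 66 high, standing right of the bay (sizes in mm). Origin: centre of its underside.
- honey_jar: Bystander: amber jar, 68 diameter, 75 high, standing behind the bay (sizes in mm). Origin: centre of its underside.
- beaker: Bystander: clear beaker, 66 diameter, 75 high, standing behind the bay (sizes in mm). Origin: centre of its underside.
- jar_lid: Bystander: steel jar lid lying on the bench, 72 diameter, 14 high (sizes in mm). Origin: centre of its underside.
- spatula: Bystander: metal spatula lying on the bench to the right, 190 long (sizes in mm). Origin: on its underside, on its long axis.
- reagent: Bystander: white bottle, 48 diameter, 78 high, standing on the bench to the left, by the balance (sizes in mm). Origin: centre of its underside.
Mind the look-alikes: they are no part of the job. Leave any blue or red look-alike of the rack alone.

How it is judged:
By the outcome, as a careful person would: the job done as asked, in the order asked, and still so for the second after the job is handed in, with the robot touching nothing.
It also fails if it takes over 72 s, if anything falls off the work surface, if the arm or the gripper's body presses on something with over 40 N, if the wrist force passes 120 N, or if a joint passes its speed limit or range.

## Robot

A 6-joint arm with a two-finger parallel gripper is mounted at the origin on the work surface. World frame = base frame: x ahead of the robot, y to its left, z up, the work surface at z = 0. Lengths are in m, angles in degrees, forces in N, time in s.
With the tool pointing down it reaches from about 0.35 to 0.875 m from the base axis. Payload 4.2 kg.
Tool frame: the origin (TCP) lies midway between the tips of the shut fingers; the grasp point (between the pads) lies 19 mm behind it; z points along the fingers, y is the line along which they close (so a half turn about z gives the same grasp; the last joint's range is limited). The gripper opens to 87 mm and grips with 3 to 60 N. Pads are 19 mm wide; open, the fingers measure 117 mm over their backs; the gripper's body (75 mm by 190 mm) begins 51 mm behind the grasp point.
Start: joints at [-60.355, 22.042, 0.453, 0, -68.411, -14.817], TCP at [0.16, -0.604, 0.223] pointing down, gripper open.
Joint ranges: [-179.83, 179.83], [-69.29, 118.12], [-61.27, 80.66], [-181.25, 117.63], [-171.15, -9.14], [-177.46, 177.46]. Speed limits (degrees/s): [159.86, 159.86, 180, 180, 180, 180].

## Interface

Orientations are given as a 3x3 rotation matrix whose columns are the frame's x, y, z axes.
In Python, from station import sense, capture, camera_params, finish_job gives the robot as it stands.
- The arm moves only by the tool drive_tool, never from a script. Its argument "rows" is a list of rows, each an object of numbers: "tx", "ty", "tz": the shift along the tool's x, y, z in cm; "ax", "ay", "az": the turn, a rotation vector about the tool's x, y, z in rad; "claw": the finger opening in cm, from 0 to 8.7. In form: [{"tx": .., "ty": .., "tz": .., "ax": .., "ay": .., "az": .., "claw": ..}, ...]. A call has 1 to 10 rows; each row shifts and turns the commanded pose from where the row before left it, along the tool's axes as they then stand; what a row does not reach is not made up. A row lasts 1/12 s, in which the tool goes at most 41.7 mm and 7.16 degrees, less where a joint would pass 70% of its speed; a pose out of reach is approached as far as the arm can. A call with a gripper value outside its range is refused whole. The fingers move at their own pace and stop on an object; the grip force is fixed at half the most. Time passes only in rows, so rows that do not move let the fingers close. It gives the time, the measured TCP pose, the force, the opening and the grip force at its end, in the units of the state.
- sense(): the state, without advancing time (a new reading comes with each control period).
- capture(name): name is "scene" or "top" or "wrist"; returns (picture, depth): 420x560x3 uint8, red, green, blue; 420x560 float32, m along the optical axis (not along the pixel's ray), 0 where there is no reading.
- camera_params(name): a dict with "intrinsics" (3x3 intrinsics, pixels), "R" (3x3) and "t" (3): a world point X has camera coordinates R X + t; the wrist camera has in their place "tool_from_camera" (4x4, takes a point from camera to tool coordinates, whose origin is the TCP and whose axes are the flange's). Camera axes: x right, y down, z forward; pixel columns grow to the right and rows downward; lengths in m; the calibration is good to about 2 mm. A picture is of the moment at which its call begins: read the wrist's pose just before it. camera_params takes no time and is no camera call.
- finish_job(): hands the job in; it is judged then, once.
The state is a dict: "time_s": time; "joints": joint angles; "joint_velocities": joint speeds; "effort": joint torques, N m; "tcp_pos": TCP position; "ee_rot": TCP orientation; "wrist_force": force on the tool from outside, world axes, zero at the start; "moment": the same for the moment, N m; "gripper_width": opening from 0.0 (shut) to 1.0 (fully open); "gripper_force": force on a finger pad.
Only numpy, scipy, OpenCV 4.12 (cv2) and the standard library are available. Lean on these libraries where they do the work, as an engineer would, in place of code of your own. Each camera call takes 0.05 s, during which the arm holds its last target. There are 200 camera calls.

## Working session

There is one attempt and no reset: what is moved stays moved. The work goes in short steps, Python scripts to look and compute and a tool call to move; the robot and the scene stay as the last step left them, time stands still between calls to the robot, and variables do not carry over. Pictures are saved under pics/ and viewed, at most 10 in all, crops included, and the job is handed in when it is done.

Besides the shell and the picture viewer there is one more tool, called after "Request:" in YAML: its name, and indented under it one key for each argument. drive_tool: Moves the arm, as the interface text tells. Its arguments: {"type":"object","properties":{"rows":{"type":"array"}},"required":["rows"]}

```bash
mkdir -p pics; cat > h.py <<'E'
import numpy as np, cv2
from station import sense, capture, camera_params, finish_job
def snap(name,fn):
    p,d=capture(name); cv2.imwrite(f'pics/{fn}.png',p[:,:,::-1]); np.savez(f'pics/{fn}.npz',p=p,d=d); return p,d
def world(name,d):
    c=camera_params(name);K=np.array(c['intrinsics']);R=np.array(c['R']);t=np.array(c['t'])
    v,u=np.mgrid[:d.shape[0],:d.shape[1]]
    P=np.stack([(u-K[0,2])/K[0,0]*d,(v-K[1,2])/K[1,1]*d,d],-1)
    W=(P-t)@R; W[d==0]=np.nan; return W
E
python3 - <<'E'
from h import *
snap('top','top0');snap('scene','sc0')
s=sense();print(s)
print(camera_params('top'))
E
```

```text
{'time_s': 0.1, 'joints': array([-6.03548637e+01,  2.20858025e+01,  3.87338916e-01, -2.46937015e-02,
       -6.84107807e+01, -1.48166137e+01]), 'joint_velocities': array([-0.09453809, -0.07556469,  0.2624022 ,  0.05908905,  0.11234906,
       -0.04662302]), 'effort': array([ 7.09569031e-04, -3.91690671e+01,  1.87934035e+01,  4.23193216e+00,
        1.34343302e-02, -7.19355148e-05]), 'tcp_pos': array([ 0.15983076, -0.60366127,  0.22157459]), 'ee_rot': array([[-9.66736745e-01, -2.55772773e-01, -5.94779598e-04],
       [-2.55773445e-01,  9.66734970e-01,  1.85529234e-03],
       [ 1.00460970e-04,  1.94570811e-03, -9.99998102e-01]]), 'wrist_force': array([-0.62414959,  0.22778039,  0.78543798]), 'moment': array([-0.05434457,  0.05250403,  0.01060228]), 'gripper_force': 0.0, 'gripper_width': 1.0027938881991505}
{'intrinsics': array([[480.36549175,   0.        , 276.40807414],
       [  0.        , 480.36549175, 195.59673074],
       [  0.        ,   0.        ,   1.        ]]), 'R': array([[-0.00919412, -0.99960099, -0.02670824],
       [-0.99089539,  0.01269529, -0.13403418],
       [ 0.13431977,  0.02523274, -0.99061673]]), 't': array([0.03281822, 0.56415164, 1.40921254])}
```

View pics/top0.png

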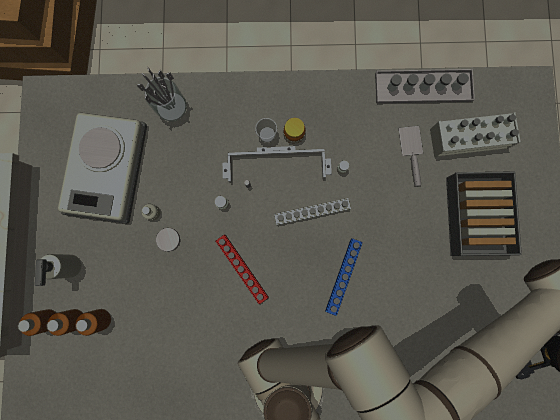

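View pics/sc0.png

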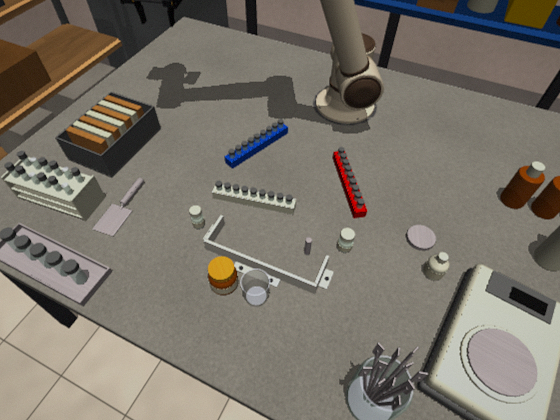

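The white rack spans (277,218)–(350,205) in the top view. The bay walls run (228,153)–(325,151), with the post at (248,184), pot_a at (221,202) and pot_b at (344,166). The red bar at (242,270) and the blue one at (344,277) are look-alikes. I'll confirm in an enlarged crop.

```bash
python3 - <<'E'
from h import *
z=np.load('pics/top0.npz');p,d=z['p'],z['d'];W=world('top',d)
c=p[135:235,205:365,::-1];cv2.imwrite('pics/crop0.png',cv2.resize(c,None,fx=5,fy=5,interpolation=cv2.INTER_CUBIC))
X=W[135:235,205:365];h=X[...,2]
print('bench z',np.nanmedian(W[225:235,280:330,2]))
n,l,st,ce=cv2.connectedComponentsWithStats((h>0.014).astype(np.uint8))
for i in range(1,n):
    if st[i,4]<8: continue
    q=X[l==i]; q=q[~np.isnan(q[:,0])]
    print(i,ce[i]+[205,135],st[i,4],'ctr',q.mean(0).round(4),'zmax',q[:,2].max().round(3),'rect',cv2.minAreaRect((q[:,:2]*1000).astype(np.float32)))
E
```

```text
bench z 0.0006452715626449235
1 [266.92307692 138.38461538] 65 ctr [0.7377 0.0534 0.0539] zmax 0.081 rect ((743.0867919921875, 56.480072021484375), (51.564353942871094, 23.71798324584961), 79.98961639404297)
2 [293.92424242 137.93181818] 132 ctr [ 0.7399 -0.0285  0.0459] zmax 0.078 rect ((741.9031372070312, -29.180002212524414), (61.994449615478516, 21.4312744140625), 89.81763458251953)
3 [275.34818482 156.87788779] 606 ctr [0.6843 0.029  0.0354] zmax 0.05 rect ((660.0383911132812, 26.68000030517578), (89.22132110595703, 295.1478576660156), 1.417151689529419)
5 [342.75       166.69166667] 120 ctr [ 0.6468 -0.1731  0.0553] zmax 0.073 rect ((649.599609375, -174.57000732421875), (30.018760681152344, 29.38711929321289), 15.802786827087402)
6 [246.88571429 183.22857143] 35 ctr [0.6013 0.1146 0.0513] zmax 0.066 rect ((602.7807006835938, 116.26900482177734), (15.769046783447266, 13.748810768127441), 42.806114196777344)
7 [221.34228188 202.24832215] 149 ctr [0.5443 0.1906 0.0549] zmax 0.07 rect ((545.0090942382812, 191.48948669433594), (34.678253173828125, 34.24824905395508), 3.3170361518859863)
8 [311.97488584 211.1347032 ] 876 ctr [ 0.5164 -0.0796  0.0356] zmax 0.06 rect ((517.6837158203125, -80.21343994140625), (34.9202880859375, 229.5132293701172), 11.599196434020996)
```

View pics/crop0.png

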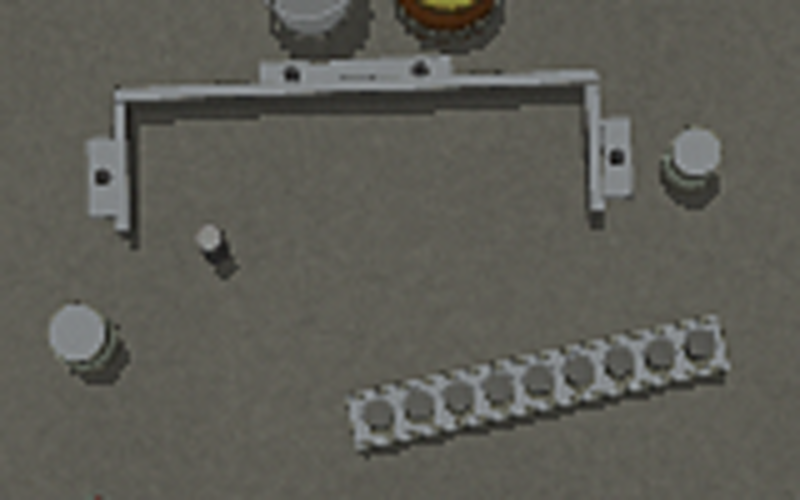

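The crop confirms the white bar with nine vials as the rack. Its size (34.9×229.5 mm), the bay (89×295 mm) and the post's distance all fit the description. The plan:
1. Swing the rack's left end forward with shut fingers.
2. Push on its right end to slide it in behind the post.
3. Swing the right end in.
4. Push it square against the back wall.

Request:
drive_tool:
  rows:
    - {"tx": -2.24,"ty": 2.51,"claw": 0}
    - {"tx": -2.24,"ty": 2.51,"claw": 0}
    - {"tx": -2.24,"ty": 2.51,"claw": 0}
    - {"tx": -2.24,"ty": 2.51,"claw": 0}
    - {"tx": -2.24,"ty": 2.51,"claw": 0}
    - {"tx": -2.24,"ty": 2.51,"claw": 0}
    - {"tx": -2.24,"ty": 2.51,"claw": 0}
    - {"tx": -2.24,"ty": 2.51,"claw": 0}
    - {"tx": -2.24,"ty": 2.51,"claw": 0}
    - {"tx": -2.24,"ty": 2.51,"claw": 0}

```text
invalid input at $.rows[0]: expected keys tx, ty, tz, ax, ay, az, claw
```

Request:
drive_tool:
  rows:
    - {"tx": -2.24,"ty": 2.51,"claw": 0}
    - {"tx": -2.24,"ty": 2.51,"claw": 0}
    - {"tx": -2.24,"ty": 2.51,"claw": 0}
    - {"tx": -2.24,"ty": 2.51,"claw": 0}
    - {"tx": -2.24,"ty": 2.51,"claw": 0}
    - {"tx": -2.24,"ty": 2.51,"claw": 0}
    - {"tx": -2.24,"ty": 2.51,"claw": 0}
    - {"tx": -2.24,"ty": 2.51,"claw": 0}
    - {"tx": -2.24,"ty": 2.51,"claw": 0}
    - {"tx": -2.24,"ty": 2.51,"claw": 0}

```text
invalid input at $.rows[0]: expected keys tx, ty, tz, ax, ay, az, claw
```

```bash
cat >> h.py <<'E'
C=np.array([.656,.0267]);B=np.radians(1.4)
def Rm(a): return np.array([[np.cos(a),-np.sin(a)],[np.sin(a),np.cos(a)]])
def tool():
    s=sense();r=s['ee_rot'];return s['tcp_pos'],np.arctan2(-r[0,1],r[1,1])
def to(x,y,z,psi,frm=None):
    "total tool move (cm, rad) from present (or frm) to world target; translate first, then turn"
    p,a=tool() if frm is None else (np.array(frm[:3]),np.radians(frm[3]))
    d=np.array([x,y,z])-p; l=Rm(-a)@d[:2]
    print('at',p.round(4),'psi',np.degrees(a).round(1),'-> tx %.2f ty %.2f tz %.2f cm, az %.3f rad'%(-l[0]*100,l[1]*100,-d[2]*100,a-np.radians(psi)))
def rack(fn=None):
    "rack pose from top camera: world and bay frame (mm, deg)"
    p,d=snap('top',fn or 'tmp');W=world('top',d)
    b=(W[...,:2]-C)@Rm(B)
    m=(W[...,2]>.014)&(W[...,2]<.068)&(b[...,0]<.034)&(b[...,0]>-.3)&(abs(b[...,1]+.07)<.205)
    m&=~((abs(b[...,1])>.134)&(b[...,0]>-.05))            # end walls
    m&=~(np.hypot(b[...,0]+.05,b[...,1]-.09)<.014)        # post
    n,l,st,ce=cv2.connectedComponentsWithStats(m.astype(np.uint8))
    for i in np.argsort(-st[1:,4])[:3]+1:
        if st[i,4]<40: continue
        q=W[l==i]; r=cv2.minAreaRect((q[:,:2]*1000).astype(np.float32)); c=np.array(r[0]);(w,h),a=r[1],r[2]
        if w>h: a-=90
        print('blob',st[i,4],'px',ce[i].round(),'world',c.round(1),'yaw %.1f'%a,'size',round(min(w,h)),round(max(w,h)),'| bay',((c/1000-C)@Rm(B)*1000).round(1),'yaw %.1f'%(a-1.4))
E
python3 -c "
from h import *
to(.4643,-.0043,.010,11.6)"
```

```text
at [ 0.1598 -0.6037  0.2216] psi 14.8 -> tx -44.76 ty 50.15 tz 21.16 cm, az 0.056 rad
```

Request:
drive_tool:
  rows:
    - {"tx": -2.24,"ty": 2.51,"tz": 0,"ax": 0,"ay": 0,"az": 0,"claw": 0}
    - {"tx": -2.24,"ty": 2.51,"tz": 0,"ax": 0,"ay": 0,"az": 0,"claw": 0}
    - {"tx": -2.24,"ty": 2.51,"tz": 0,"ax": 0,"ay": 0,"az": 0,"claw": 0}
    - {"tx": -2.24,"ty": 2.51,"tz": 0,"ax": 0,"ay": 0,"az": 0,"claw": 0}
    - {"tx": -2.24,"ty": 2.51,"tz": 0,"ax": 0,"ay": 0,"az": 0,"claw": 0}
    - {"tx": -2.24,"ty": 2.51,"tz": 0,"ax": 0,"ay": 0,"az": 0,"claw": 0}
    - {"tx": -2.24,"ty": 2.51,"tz": 0,"ax": 0,"ay": 0,"az": 0,"claw": 0}
    - {"tx": -2.24,"ty": 2.51,"tz": 0,"ax": 0,"ay": 0,"az": 0,"claw": 0}
    - {"tx": -2.24,"ty": 2.51,"tz": 0,"ax": 0,"ay": 0,"az": 0,"claw": 0}
    - {"tx": -2.24,"ty": 2.51,"tz": 0,"ax": 0,"ay": 0,"az": 0,"claw": 0}

```text
time_s: 0.93
tcp_pos: [0.3124, -0.3025, 0.2223]
ee_rot: [[-0.967, -0.256, -0.0], [-0.256, 0.967, 0.0], [0.0, 0.0, -1.0]]
wrist_force: [0.1, 0.7, -0.2]
gripper_width: 0.327
gripper_force: 0.0
```

Request:
drive_tool:
  rows:
    - {"tx": -2.24,"ty": 2.51,"tz": 0,"ax": 0,"ay": 0,"az": 0,"claw": 0}
    - {"tx": -2.24,"ty": 2.51,"tz": 0,"ax": 0,"ay": 0,"az": 0,"claw": 0}
    - {"tx": -2.24,"ty": 2.51,"tz": 0,"ax": 0,"ay": 0,"az": 0,"claw": 0}
    - {"tx": -2.24,"ty": 2.51,"tz": 0,"ax": 0,"ay": 0,"az": 0,"claw": 0}
    - {"tx": -2.24,"ty": 2.51,"tz": 0,"ax": 0,"ay": 0,"az": 0,"claw": 0}
    - {"tx": -2.24,"ty": 2.51,"tz": 1,"ax": 0,"ay": 0,"az": 0,"claw": 0}
    - {"tx": -2.24,"ty": 2.51,"tz": 2,"ax": 0,"ay": 0,"az": 0,"claw": 0}
    - {"tx": -2.24,"ty": 2.51,"tz": 2,"ax": 0,"ay": 0,"az": 0,"claw": 0}
    - {"tx": -2.24,"ty": 2.51,"tz": 2,"ax": 0,"ay": 0,"az": 0,"claw": 0}
    - {"tx": -2.24,"ty": 2.51,"tz": 2,"ax": 0,"ay": 0,"az": 0.05,"claw": 0}

```text
time_s: 1.77
tcp_pos: [0.4647, -0.0026, 0.1317]
ee_rot: [[-0.978, -0.207, 0.0], [-0.207, 0.978, 0.0], [-0.0, 0.0, -1.0]]
wrist_force: [0.0, 0.3, -0.1]
gripper_width: 0.001
gripper_force: 0.0
```

```bash
python3 -c "
from h import *
rack()
to(.4643,-.0043,.010,11.6);s=sense();print(s['joints'].round(0),s['time_s'])"
```

```text
blob 336 px [335. 206.] world [ 531.6 -148.6] yaw 11.5 size 34 90 | bay [-128.7 -172.2] yaw 10.1
blob 300 px [352. 252.] world [ 392.6 -197.5] yaw 69.2 size 34 80 | bay [-268.8 -217.7] yaw 67.8
blob 44 px [242. 262.] world [369.4 134.8] yaw -55.2 size 11 40 | bay [-283.9  115.1] yaw -56.6
at [0.466  0.0006 0.128 ] psi 11.9 -> tx 0.27 ty -0.44 tz 11.80 cm, az 0.005 rad
[ 20.  12. -29.  -0. -49. -98.] 1.8167
```

Request:
drive_tool:
  rows:
    - {"tx": 0,"ty": -0.4,"tz": 2.5,"ax": 0,"ay": 0,"az": 0,"claw": 0}
    - {"tx": 0,"ty": 0,"tz": 3,"ax": 0,"ay": 0,"az": 0,"claw": 0}
    - {"tx": 0,"ty": 0,"tz": 3,"ax": 0,"ay": 0,"az": 0,"claw": 0}
    - {"tx": 0,"ty": 0,"tz": 2,"ax": 0,"ay": 0,"az": 0,"claw": 0}
    - {"tx": 0,"ty": 0,"tz": 1.1,"ax": 0,"ay": 0,"az": 0,"claw": 0}
    - {"tx": 0,"ty": 0,"tz": 0,"ax": 0,"ay": 0,"az": 0,"claw": 0}
    - {"tx": -0.5,"ty": 0,"tz": 0,"ax": 0,"ay": 0,"az": 0,"claw": 0}
    - {"tx": -0.5,"ty": 0,"tz": 0,"ax": 0,"ay": 0,"az": 0,"claw": 0}

```text
time_s: 2.48
tcp_pos: [0.4758, -0.006, 0.0172]
ee_rot: [[-0.978, -0.208, 0.001], [-0.208, 0.978, 0.0], [-0.001, -0.0, -1.0]]
wrist_force: [-0.7, 0.3, -0.3]
gripper_width: 0.003
gripper_force: 0.7
```

Request:
drive_tool:
  rows:
    - {"tx": -0.77,"ty": 0.15,"tz": 0,"ax": 0,"ay": 0,"az": 0.055,"claw": 0}
    - {"tx": -0.77,"ty": 0.15,"tz": 0,"ax": 0,"ay": 0,"az": 0.055,"claw": 0}
    - {"tx": -0.77,"ty": 0.15,"tz": 0,"ax": 0,"ay": 0,"az": 0.055,"claw": 0}
    - {"tx": -0.77,"ty": 0.15,"tz": 0,"ax": 0,"ay": 0,"az": 0.055,"claw": 0}
    - {"tx": -0.77,"ty": 0.15,"tz": 0,"ax": 0,"ay": 0,"az": 0.055,"claw": 0}
    - {"tx": -0.77,"ty": 0.15,"tz": 0,"ax": 0,"ay": 0,"az": 0.055,"claw": 0}
    - {"tx": -0.77,"ty": 0.15,"tz": 0,"ax": 0,"ay": 0,"az": 0.055,"claw": 0}
    - {"tx": -0.77,"ty": 0.15,"tz": 0,"ax": 0,"ay": 0,"az": 0.055,"claw": 0}

```text
time_s: 3.15
tcp_pos: [0.5372, 0.0071, 0.0178]
ee_rot: [[-0.973, 0.232, 0.002], [0.232, 0.973, 0.001], [-0.001, 0.001, -1.0]]
wrist_force: [-0.6, -0.0, -1.0]
gripper_width: 0.005
gripper_force: 0.5
```

```bash
python3 -c "
from h import *
rack('t1')
print(tool())"
```

```text
blob 380 px [333. 206.] world [ 531.5 -142. ] yaw -13.4 size 35 99 | bay [-128.6 -165.6] yaw -14.8
blob 298 px [352. 252.] world [ 392.7 -197.8] yaw 69.5 size 35 80 | bay [-268.7 -218. ] yaw 68.1
(array([0.53919307, 0.00734986, 0.01801381]), np.float64(-0.2351082666254698))
```

View pics/t1.png

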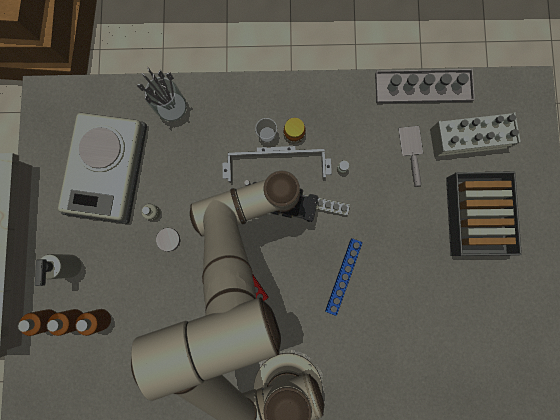

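The arm's hand now covers the rack's left part; its right end shows at (348,210). The yaw turned as planned to −13.4°. I'll turn it 13° more, then go round to the right end.

Request:
drive_tool:
  rows:
    - {"tx": -0.77,"ty": 0.15,"tz": 0,"ax": 0,"ay": 0,"az": 0.055,"claw": 0}
    - {"tx": -0.77,"ty": 0.15,"tz": 0,"ax": 0,"ay": 0,"az": 0.055,"claw": 0}
    - {"tx": -0.77,"ty": 0.15,"tz": 0,"ax": 0,"ay": 0,"az": 0.055,"claw": 0}
    - {"tx": -0.77,"ty": 0.15,"tz": 0,"ax": 0,"ay": 0,"az": 0.055,"claw": 0}
    - {"tx": 0,"ty": 0,"tz": 0,"ax": 0,"ay": 0,"az": 0,"claw": 0}
    - {"tx": 2,"ty": 0,"tz": 0,"ax": 0,"ay": 0,"az": 0,"claw": 0}
    - {"tx": 2,"ty": 0,"tz": -2,"ax": 0,"ay": 0,"az": 0,"claw": 0}
    - {"tx": 0,"ty": 0,"tz": -4,"ax": 0,"ay": 0,"az": -0.05,"claw": 0}
    - {"tx": 0,"ty": 0,"tz": -4,"ax": 0,"ay": 0,"az": -0.12,"claw": 0}
    - {"tx": 0,"ty": 0,"tz": -2,"ax": 0,"ay": 0,"az": -0.12,"claw": 0}

```text
time_s: 4.03
tcp_pos: [0.5333, 0.0212, 0.1424]
ee_rot: [[-0.989, 0.151, 0.009], [0.151, 0.989, 0.002], [-0.009, 0.003, -1.0]]
wrist_force: [-0.6, -0.8, 0.5]
gripper_width: 0.007
gripper_force: 0.0
```

```bash
python3 -c "
from h import *
rack('t2')
print(tool(),sense()['joints'].round())"
```

```text
blob 432 px [330. 206.] world [ 534.5 -134.4] yaw -25.8 size 35 113 | bay [-125.4 -158.1] yaw -27.2
blob 302 px [352. 252.] world [ 392.6 -197.7] yaw 68.7 size 35 80 | bay [-268.8 -217.9] yaw 67.3
blob 70 px [240. 260.] world [379.  142.1] yaw -56.8 size 14 65 | bay [-274.1  122.2] yaw -58.2
(array([0.53523732, 0.02147534, 0.14522022]), np.float64(-0.1464595358842843)) [  20.   17.  -19.    0.  -53. -118.]
```

Request:
drive_tool:
  rows:
    - {"tx": 0.03,"ty": -3.3,"tz": 0,"ax": 0,"ay": 0,"az": 0,"claw": 0}
    - {"tx": 0.03,"ty": -3.3,"tz": 0,"ax": 0,"ay": 0,"az": 0,"claw": 0}
    - {"tx": 0.03,"ty": -3.3,"tz": 0,"ax": 0,"ay": 0,"az": 0,"claw": 0}
    - {"tx": 0.03,"ty": -3.3,"tz": 0,"ax": 0,"ay": 0,"az": 0,"claw": 0}
    - {"tx": 0.03,"ty": -3.3,"tz": 0,"ax": 0,"ay": 0,"az": 0,"claw": 0}
    - {"tx": 0.03,"ty": -3.3,"tz": 0,"ax": 0,"ay": 0,"az": 0,"claw": 0}
    - {"tx": 0.03,"ty": -3.3,"tz": 0,"ax": 0,"ay": 0,"az": 0,"claw": 0}
    - {"tx": 0,"ty": 0,"tz": 0,"ax": 0,"ay": 0,"az": -0.115,"claw": 0}
    - {"tx": 0,"ty": 0,"tz": 0,"ax": 0,"ay": 0,"az": -0.115,"claw": 0}
    - {"tx": 0,"ty": 0,"tz": 0,"ax": 0,"ay": 0,"az": -0.115,"claw": 0}

```text
time_s: 4.92
tcp_pos: [0.4916, -0.208, 0.137]
ee_rot: [[-0.982, -0.188, 0.001], [-0.188, 0.982, -0.0], [-0.001, -0.0, -1.0]]
wrist_force: [-0.5, 0.3, 0.2]
gripper_width: 0.003
gripper_force: 0.0
```

Request:
drive_tool:
  rows:
    - {"tx": 0,"ty": 0,"tz": 0,"ax": 0,"ay": 0,"az": -0.115,"claw": 0}
    - {"tx": 0,"ty": 0,"tz": 0,"ax": 0,"ay": 0,"az": -0.115,"claw": 0}
    - {"tx": 0,"ty": 0,"tz": 0,"ax": 0,"ay": 0,"az": -0.115,"claw": 0}
    - {"tx": 0,"ty": 0,"tz": 0,"ax": 0,"ay": 0,"az": -0.115,"claw": 0}
    - {"tx": 0,"ty": 0,"tz": 1,"ax": 0,"ay": 0,"az": -0.115,"claw": 0}
    - {"tx": 0,"ty": 0,"tz": 1,"ax": 0,"ay": 0,"az": -0.115,"claw": 0}
    - {"tx": 0,"ty": 0,"tz": 1,"ax": 0,"ay": 0,"az": -0.115,"claw": 0}
    - {"tx": 0,"ty": 0,"tz": 1,"ax": 0,"ay": 0,"az": -0.115,"claw": 0}

```text
time_s: 5.58
tcp_pos: [0.4921, -0.2071, 0.0968]
ee_rot: [[-0.444, -0.896, 0.002], [-0.896, 0.444, -0.0], [-0.001, -0.002, -1.0]]
wrist_force: [0.2, 0.8, 0.2]
gripper_width: 0.002
gripper_force: 0.0
```

```bash
python3 -c "
from h import *
rack('t3')
to(.4992,-.2073,.012,64.2)"
```

```text
blob 192 px [351. 256.] world [ 380.5 -192.7] yaw 68.7 size 34 54 | bay [-280.8 -212.6] yaw 67.3
blob 130 px [238. 260.] world [374.9 148.4] yaw -55.8 size 28 64 | bay [-278.1  128.5] yaw -57.2
at [ 0.4907 -0.2067  0.0947] psi 63.8 -> tx -0.32 ty -0.79 tz 8.27 cm, az -0.007 rad
```

Request:
drive_tool:
  rows:
    - {"tx": 0,"ty": -0.4,"tz": 2,"ax": 0,"ay": 0,"az": 0,"claw": 0}
    - {"tx": 0,"ty": -0.4,"tz": 3,"ax": 0,"ay": 0,"az": -0.007,"claw": 0}
    - {"tx": 0,"ty": 0,"tz": 2.3,"ax": 0,"ay": 0,"az": 0,"claw": 0}
    - {"tx": 0,"ty": 0,"tz": 1,"ax": 0,"ay": 0,"az": 0,"claw": 0}
    - {"tx": -0.6,"ty": 0,"tz": 0,"ax": 0,"ay": 0,"az": 0,"claw": 0}
    - {"tx": -0.6,"ty": 0,"tz": 0,"ax": 0,"ay": 0,"az": 0,"claw": 0}
    - {"tx": -0.6,"ty": 0,"tz": 0,"ax": 0,"ay": 0,"az": 0,"claw": 0}
    - {"tx": -0.8,"ty": 0,"tz": 0,"ax": 0,"ay": 0,"az": 0,"claw": 0}
    - {"tx": -0.8,"ty": 0,"tz": 0,"ax": 0,"ay": 0,"az": 0,"claw": 0}
    - {"tx": -0.8,"ty": 0,"tz": 0,"ax": 0,"ay": 0,"az": 0,"claw": 0}

```text
time_s: 6.47
tcp_pos: [0.5187, -0.1727, 0.0149]
ee_rot: [[-0.443, -0.896, 0.002], [-0.896, 0.443, -0.001], [-0.0, -0.002, -1.0]]
wrist_force: [-2.5, -2.9, 3.1]
gripper_width: 0.002
gripper_force: 1.8
```

Request:
drive_tool:
  rows:
    - {"tx": -0.8,"ty": 0,"tz": 0,"ax": 0,"ay": 0,"az": 0,"claw": 0}
    - {"tx": -0.8,"ty": 0,"tz": 0,"ax": 0,"ay": 0,"az": 0,"claw": 0}
    - {"tx": -0.8,"ty": 0,"tz": 0,"ax": 0,"ay": 0,"az": 0,"claw": 0}

```text
time_s: 6.72
tcp_pos: [0.5289, -0.1509, 0.0139]
ee_rot: [[-0.444, -0.896, 0.0], [-0.896, 0.444, -0.0], [-0.0, -0.0, -1.0]]
wrist_force: [-1.8, -3.4, 1.7]
gripper_width: 0.005
gripper_force: 1.8
```

```bash
sed -i "s/def rack(fn=None):/def rack(fn=None,cam='top'):/; s/p,d=snap('top',fn or 'tmp');W=world('top',d)/p,d=snap(cam,fn or 'tmp');W=world(cam,d)/" h.py; python3 -c "
from h import *
rack('t4')
rack('s4','scene')
print(tool())"
```

```text
blob 301 px [352. 252.] world [ 392.7 -197.5] yaw 68.6 size 35 81 | bay [-268.7 -217.7] yaw 67.2
blob 129 px [238. 260.] world [374.5 148.2] yaw -55.7 size 28 64 | bay [-278.5  128.3] yaw -57.1
blob 112 px [270. 175.] world [629.1  38.9] yaw -8.8 size 27 60 | bay [-26.6  12.8] yaw -10.2
blob 1198 px [257. 220.] world [579.9 -45.4] yaw -26.3 size 36 254 | bay [-77.9 -70.3] yaw -27.7
blob 177 px [349. 185.] world [374.6 145.4] yaw -54.9 size 26 67 | bay [-278.4  125.6] yaw -56.3
(array([ 0.52974606, -0.15018243,  0.01357594]), np.float64(1.1121501336495803))
```

View pics/s4.png

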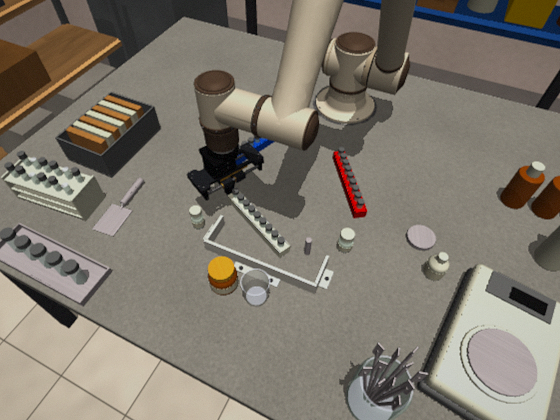

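The scene view shows the rack running from the fingers at (232,192) to its left end at (285,248). That end is already in the mouth, to the post's right; the post is at (308,245). Yaw is −27.7° in the bay frame, so I'll push on along its axis.

Request:
drive_tool:
  rows:
    - {"tx": -0.8,"ty": 0,"tz": 0,"ax": 0,"ay": 0,"az": 0,"claw": 0}
    - {"tx": -0.8,"ty": 0,"tz": 0,"ax": 0,"ay": 0,"az": 0,"claw": 0}
    - {"tx": -0.8,"ty": 0,"tz": 0,"ax": 0,"ay": 0,"az": 0,"claw": 0}
    - {"tx": -0.8,"ty": 0,"tz": 0,"ax": 0,"ay": 0,"az": 0,"claw": 0}
    - {"tx": -0.8,"ty": 0,"tz": 0,"ax": 0,"ay": 0,"az": 0,"claw": 0}
    - {"tx": -0.8,"ty": 0,"tz": 0,"ax": 0,"ay": 0,"az": 0,"claw": 0}
    - {"tx": -0.8,"ty": 0,"tz": 0,"ax": 0,"ay": 0,"az": 0,"claw": 0}
    - {"tx": -0.8,"ty": 0,"tz": 0,"ax": 0,"ay": 0,"az": 0,"claw": 0}
    - {"tx": -0.6,"ty": 0,"tz": 0,"ax": 0,"ay": 0,"az": 0,"claw": 0}

```text
time_s: 7.57
tcp_pos: [0.56, -0.0879, 0.0134]
ee_rot: [[-0.444, -0.896, 0.0], [-0.896, 0.444, 0.0], [-0.0, 0.0, -1.0]]
wrist_force: [-0.8, -1.5, -0.5]
gripper_width: 0.004
gripper_force: 1.0
```

```bash
python3 -c "
from h import *
rack('s5','scene')
p,a=tool();print(p,np.degrees(a))
e=np.array([np.sin(a-0),0]);u=np.array([np.cos(a),np.sin(a)]);c=p[:2]+.1245*u;print('rack est bay',((c-C)@Rm(B)*1000).round(1))"
```

```text
blob 1289 px [274. 239.] world [610.8  17. ] yaw -26.0 size 36 251 | bay [-45.4  -8.6] yaw -27.4
blob 180 px [349. 185.] world [376.  145.6] yaw -56.2 size 26 68 | bay [-277.   125.7] yaw -57.6
[ 0.56086431 -0.08720437  0.01350822] 63.71973197142669
rack est bay [-40.1  -1.3]
```

View pics/s5.png

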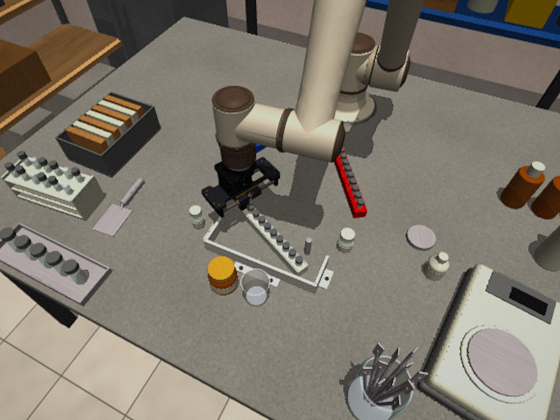

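The rack's left end now lies behind the post, ending at (305,270); the post is at (308,243). A further 9 mm, then I'll retreat, lift, turn and open the fingers for the swing.

Request:
drive_tool:
  rows:
    - {"tx": -0.5,"ty": 0,"tz": 0,"ax": 0,"ay": 0,"az": 0,"claw": 0}
    - {"tx": -0.4,"ty": 0,"tz": 0,"ax": 0,"ay": 0,"az": 0,"claw": 0}
    - {"tx": 0,"ty": 0,"tz": 0,"ax": 0,"ay": 0,"az": 0,"claw": 0}
    - {"tx": 2,"ty": 0,"tz": 0,"ax": 0,"ay": 0,"az": 0,"claw": 0}
    - {"tx": 1,"ty": 0,"tz": -3,"ax": 0,"ay": 0,"az": 0,"claw": 0}
    - {"tx": 0,"ty": 0,"tz": -4,"ax": 0,"ay": 0,"az": 0,"claw": 0}
    - {"tx": 0,"ty": 0,"tz": -3,"ax": 0,"ay": 0,"az": 0.112,"claw": 8.7}
    - {"tx": 0,"ty": 0,"tz": 0,"ax": 0,"ay": 0,"az": 0.112,"claw": 8.7}
    - {"tx": 0,"ty": 0,"tz": 0,"ax": 0,"ay": 0,"az": 0.112,"claw": 8.7}
    - {"tx": 0,"ty": 0,"tz": 0,"ax": 0,"ay": 0,"az": 0.112,"claw": 8.7}

```text
time_s: 8.45
tcp_pos: [0.5511, -0.1075, 0.1148]
ee_rot: [[-0.792, -0.61, 0.004], [-0.61, 0.792, 0.001], [-0.003, -0.002, -1.0]]
wrist_force: [0.2, 0.0, -0.2]
gripper_width: 0.221
gripper_force: 0.0
```

Request:
drive_tool:
  rows:
    - {"tx": 0,"ty": 0,"tz": 0,"ax": 0,"ay": 0,"az": 0.112,"claw": 8.7}
    - {"tx": 0,"ty": 0,"tz": 0,"ax": 0,"ay": 0,"az": 0.112,"claw": 8.7}
    - {"tx": 0,"ty": 0,"tz": 0,"ax": 0,"ay": 0,"az": 0.112,"claw": 8.7}
    - {"tx": 0,"ty": 0,"tz": 0,"ax": 0,"ay": 0,"az": 0.112,"claw": 8.7}
    - {"tx": 0,"ty": 0,"tz": 0,"ax": 0,"ay": 0,"az": 0.112,"claw": 8.7}
    - {"tx": 0,"ty": 0,"tz": 0,"ax": 0,"ay": 0,"az": 0.112,"claw": 8.7}
    - {"tx": 0,"ty": 0,"tz": 0,"ax": 0,"ay": 0,"az": 0.112,"claw": 8.7}
    - {"tx": 0,"ty": 0,"tz": 0,"ax": 0,"ay": 0,"az": 0.112,"claw": 8.7}
    - {"tx": 0,"ty": 0,"tz": 0,"ax": 0,"ay": 0,"az": 0.112,"claw": 8.7}
    - {"tx": 0,"ty": 0,"tz": 0,"ax": 0,"ay": 0,"az": 0.112,"claw": 8.7}

```text
time_s: 9.28
tcp_pos: [0.5507, -0.1075, 0.1138]
ee_rot: [[-0.895, 0.447, 0.002], [0.447, 0.895, 0.001], [-0.001, 0.001, -1.0]]
wrist_force: [0.6, 0.7, 0.6]
gripper_width: 0.962
gripper_force: 0.0
```

```bash
python3 -c "
from h import *
rack('s6','scene')
to(.5662,.0255,.012,-26)"
```

```text
blob 1260 px [277. 242.] world [618.8  34.5] yaw -26.4 size 36 231 | bay [-37.    8.7] yaw -27.8
blob 183 px [349. 185.] world [375.5 145.2] yaw -55.0 size 26 70 | bay [-277.5  125.3] yaw -56.4
blob 50 px [240. 157.] world [ 402.4 -186.7] yaw 71.0 size 10 37 | bay [-258.7 -207.1] yaw 69.6
at [ 0.5507 -0.1075  0.1137] psi -26.7 -> tx 4.60 ty 12.58 tz 10.17 cm, az -0.013 rad
```

Request:
drive_tool:
  rows:
    - {"tx": 1.15,"ty": 3.15,"tz": 0,"ax": 0,"ay": 0,"az": 0,"claw": 8.7}
    - {"tx": 1.15,"ty": 3.15,"tz": 0,"ax": 0,"ay": 0,"az": 0,"claw": 8.7}
    - {"tx": 1.15,"ty": 3.15,"tz": 0,"ax": 0,"ay": 0,"az": 0,"claw": 8.7}
    - {"tx": 1.15,"ty": 3.15,"tz": 0,"ax": 0,"ay": 0,"az": 0,"claw": 8.7}
    - {"tx": 0,"ty": 0,"tz": 2,"ax": 0,"ay": 0,"az": 0,"claw": 8.7}
    - {"tx": 0,"ty": 0,"tz": 3,"ax": 0,"ay": 0,"az": 0,"claw": 8.7}
    - {"tx": 0,"ty": 0,"tz": 3,"ax": 0,"ay": 0,"az": 0,"claw": 8.7}
    - {"tx": 0,"ty": 0,"tz": 2,"ax": 0,"ay": 0,"az": 0,"claw": 8.7}
    - {"tx": 0,"ty": 0,"tz": 0,"ax": 0,"ay": 0,"az": 0,"claw": 8.7}

```text
time_s: 10.08
tcp_pos: [0.5616, 0.0251, 0.0094]
ee_rot: [[-0.898, 0.44, -0.008], [0.44, 0.898, -0.002], [0.006, -0.005, -1.0]]
wrist_force: [-0.5, -0.3, -1.3]
gripper_width: 0.999
gripper_force: 0.0
```

Request:
drive_tool:
  rows:
    - {"tx": -0.6,"ty": 0,"tz": 0,"ax": 0,"ay": 0,"az": 0,"claw": 8.7}
    - {"tx": -0.6,"ty": 0,"tz": 0,"ax": 0,"ay": 0,"az": 0,"claw": 8.7}
    - {"tx": -0.5,"ty": 0,"tz": 0,"ax": 0,"ay": 0,"az": 0,"claw": 8.7}
    - {"tx": -0.63,"ty": -0.13,"tz": 0,"ax": 0,"ay": 0,"az": -0.05,"claw": 8.7}
    - {"tx": -0.63,"ty": -0.13,"tz": 0,"ax": 0,"ay": 0,"az": -0.05,"claw": 8.7}
    - {"tx": -0.63,"ty": -0.13,"tz": 0,"ax": 0,"ay": 0,"az": -0.05,"claw": 8.7}
    - {"tx": -0.63,"ty": -0.13,"tz": 0,"ax": 0,"ay": 0,"az": -0.05,"claw": 8.7}
    - {"tx": -0.63,"ty": -0.13,"tz": 0,"ax": 0,"ay": 0,"az": -0.05,"claw": 8.7}

```text
time_s: 10.75
tcp_pos: [0.6077, 0.0006, 0.0152]
ee_rot: [[-0.979, 0.204, 0.001], [0.204, 0.979, 0.001], [-0.001, 0.001, -1.0]]
wrist_force: [-1.5, 1.0, 1.4]
gripper_width: 0.997
gripper_force: 1.0
```

```bash
python3 -c "
from h import *
rack('s7','scene')
p,a=tool();print(p,np.degrees(a),'bay',((p[:2]-C)@Rm(B)*1000).round(1))"
```

```text
blob 1407 px [268. 246.] world [635.5  24.8] yaw -12.2 size 52 232 | bay [-20.5  -1.4] yaw -13.6
blob 223 px [234. 155.] world [ 408.6 -203. ] yaw 67.4 size 36 51 | bay [-252.9 -223.6] yaw 66.0
blob 143 px [348. 187.] world [376.2 144.6] yaw -56.5 size 25 68 | bay [-276.8  124.7] yaw -57.9
[6.09195853e-01 2.50978131e-04 1.52773555e-02] -11.654660115585434 bay [-47.4 -25.3]
```

View pics/s7.png

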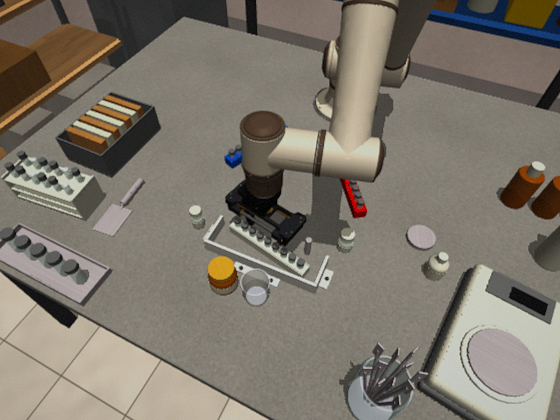

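The rack is inside at about −13°, with its right end at (235,222) clear of the right wall. I'll finish the swing and then push it forward square.

Request:
drive_tool:
  rows:
    - {"tx": -0.63,"ty": -0.13,"tz": 0,"ax": 0,"ay": 0,"az": -0.05,"claw": 8.7}
    - {"tx": -0.63,"ty": -0.13,"tz": 0,"ax": 0,"ay": 0,"az": -0.05,"claw": 8.7}
    - {"tx": -0.63,"ty": -0.13,"tz": 0,"ax": 0,"ay": 0,"az": -0.05,"claw": 8.7}
    - {"tx": -0.63,"ty": -0.13,"tz": 0,"ax": 0,"ay": 0,"az": -0.05,"claw": 8.7}
    - {"tx": -0.35,"ty": -0.07,"tz": 0,"ax": 0,"ay": 0,"az": -0.028,"claw": 8.7}
    - {"tx": 0,"ty": 0,"tz": 0,"ax": 0,"ay": 0,"az": 0,"claw": 8.7}
    - {"tx": -0.5,"ty": 0,"tz": 0,"ax": 0,"ay": 0,"az": 0,"claw": 8.7}
    - {"tx": -0.4,"ty": 0,"tz": 0,"ax": 0,"ay": 0,"az": 0,"claw": 8.7}
    - {"tx": 0,"ty": 0,"tz": 0,"ax": 0,"ay": 0,"az": 0,"claw": 8.7}

```text
time_s: 11.55
tcp_pos: [0.6447, -0.008, 0.0141]
ee_rot: [[-1.0, -0.02, 0.001], [-0.02, 1.0, 0.0], [-0.001, 0.0, -1.0]]
wrist_force: [-1.2, -0.7, 0.7]
gripper_width: 0.997
gripper_force: 0.6
```

```bash
python3 -c "
from h import *
rack('s8','scene')
p,a=tool();print(p,np.degrees(a),'bay',((p[:2]-C)@Rm(B)*1000).round(1))
q=np.load('pics/s8.npz')['p'][190:310,180:350,::-1];cv2.imwrite('pics/c8.png',cv2.resize(q,None,fx=4.5,fy=4.5,interpolation=2))"
```

```text
blob 1267 px [262. 254.] world [664.   21.4] yaw 1.1 size 53 230 | bay [ 7.9 -5.5] yaw -0.3
[ 0.64470778 -0.0078652   0.01394479] 1.1657274369509352 bay [-12.1 -34.3]
```

View pics/c8.png

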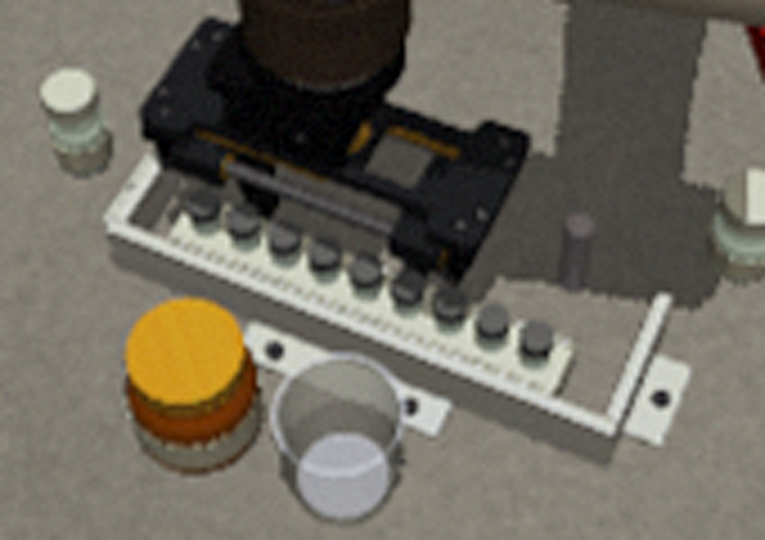

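The crop shows the rack square in the bay, a small gap short of the back wall. About 9 mm remains; I'll push in small steps and watch the force.

Request:
drive_tool:
  rows:
    - {"tx": -0.25,"ty": 0,"tz": 0,"ax": 0,"ay": 0,"az": 0,"claw": 8.7}
    - {"tx": -0.25,"ty": 0,"tz": 0,"ax": 0,"ay": 0,"az": 0,"claw": 8.7}
    - {"tx": -0.2,"ty": 0,"tz": 0,"ax": 0,"ay": 0,"az": 0,"claw": 8.7}
    - {"tx": 0,"ty": 0,"tz": 0,"ax": 0,"ay": 0,"az": 0,"claw": 8.7}

```text
time_s: 11.93
tcp_pos: [0.6508, -0.0079, 0.0135]
ee_rot: [[-1.0, -0.021, -0.001], [-0.021, 1.0, -0.0], [0.001, -0.0, -1.0]]
wrist_force: [-3.5, -0.5, 1.8]
gripper_width: 1.002
gripper_force: 1.7
```

Request:
drive_tool:
  rows:
    - {"tx": -0.1,"ty": 0,"tz": 0,"ax": 0,"ay": 0,"az": 0,"claw": 8.7}
    - {"tx": 0,"ty": 0,"tz": 0,"ax": 0,"ay": 0,"az": 0,"claw": 8.7}

```text
time_s: 12.1
tcp_pos: [0.6508, -0.0079, 0.0134]
ee_rot: [[-1.0, -0.021, -0.002], [-0.021, 1.0, -0.0], [0.002, -0.0, -1.0]]
wrist_force: [-4.8, -0.3, 2.6]
gripper_width: 1.001
gripper_force: 2.6
```

Request:
drive_tool:
  rows:
    - {"tx": -0.1,"ty": 0,"tz": 0,"ax": 0,"ay": 0,"az": 0,"claw": 8.7}
    - {"tx": 0,"ty": 0,"tz": 0,"ax": 0,"ay": 0,"az": 0,"claw": 8.7}

```text
time_s: 12.27
tcp_pos: [0.6509, -0.0079, 0.0133]
ee_rot: [[-1.0, -0.021, -0.004], [-0.021, 1.0, -0.001], [0.004, -0.0, -1.0]]
wrist_force: [-7.5, 0.1, 5.7]
gripper_width: 0.998
gripper_force: 3.5
```

Request:
drive_tool:
  rows:
    - {"tx": -0.1,"ty": 0,"tz": 0,"ax": 0,"ay": 0,"az": 0,"claw": 8.7}
    - {"tx": -0.1,"ty": 0,"tz": 0,"ax": 0,"ay": 0,"az": 0,"claw": 8.7}
    - {"tx": 0,"ty": 0,"tz": 0,"ax": 0,"ay": 0,"az": 0,"claw": 8.7}

```text
time_s: 12.52
tcp_pos: [0.6509, -0.0079, 0.0133]
ee_rot: [[-1.0, -0.022, -0.009], [-0.022, 1.0, -0.001], [0.009, -0.001, -1.0]]
wrist_force: [-10.8, 0.7, 8.0]
gripper_width: 0.998
gripper_force: 5.5
```

Request:
drive_tool:
  rows:
    - {"tx": 1,"ty": 0,"tz": 0,"ax": 0,"ay": 0,"az": 0,"claw": 8.7}
    - {"tx": 1,"ty": 0,"tz": 0,"ax": 0,"ay": 0,"az": 0,"claw": 8.7}
    - {"tx": 1,"ty": 0,"tz": -3,"ax": 0,"ay": 0,"az": 0,"claw": 8.7}
    - {"tx": 3,"ty": 0,"tz": -2.5,"ax": 0,"ay": 0,"az": 0,"claw": 8.7}
    - {"tx": 3,"ty": 0,"tz": -2.5,"ax": 0,"ay": 0,"az": 0,"claw": 8.7}
    - {"tx": 3.5,"ty": 0,"tz": -2,"ax": 0,"ay": 0,"az": 0,"claw": 8.7}
    - {"tx": 4,"ty": 0,"tz": 0,"ax": 0,"ay": 0,"az": 0,"claw": 8.7}
    - {"tx": 4,"ty": 0,"tz": 0,"ax": 0,"ay": 0,"az": 0,"claw": 8.7}
    - {"tx": 0,"ty": 0,"tz": 0,"ax": 0,"ay": 0,"az": 0,"claw": 8.7}

```text
time_s: 13.27
tcp_pos: [0.4415, -0.0133, 0.1126]
ee_rot: [[-1.0, -0.019, -0.005], [-0.019, 1.0, 0.001], [0.005, 0.001, -1.0]]
wrist_force: [0.0, -0.3, -1.0]
gripper_width: 1.0
gripper_force: 0.0
```

```bash
python3 -c "
from h import *
rack('s9','scene')
rack('t9','top')
for n,cam,(r0,r1,c0,c1) in (('t9','top',(140,205,215,355)),('s9','scene',(200,300,190,340))):
    q=np.load(f'pics/{n}.npz')['p'][r0:r1,c0:c1,::-1];cv2.imwrite(f'pics/c{n}.png',cv2.resize(q,(780,int(780*(r1-r0)/(c1-c0))),interpolation=2))
a=cv2.imread('pics/ct9.png');b=cv2.imread('pics/cs9.png');b=cv2.resize(b,(345,230));
cv2.imwrite('pics/c9.png',a)"
```

```text
blob 1014 px [262. 256.] world [676.1  22.3] yaw 1.5 size 28 229 | bay [20.  -4.9] yaw 0.1
blob 346 px [238. 153.] world [ 394.2 -197.2] yaw 67.7 size 36 84 | bay [-267.2 -217.4] yaw 66.3
blob 183 px [348. 185.] world [374.3 145.1] yaw -55.1 size 27 68 | bay [-278.7  125.3] yaw -56.5
blob 764 px [278. 160.] world [675.6  22.7] yaw 1.4 size 29 230 | bay [19.5 -4.4] yaw 0.0
blob 301 px [352. 251.] world [ 392.7 -197.5] yaw 69.0 size 35 80 | bay [-268.7 -217.7] yaw 67.6
```

View pics/cs9.png

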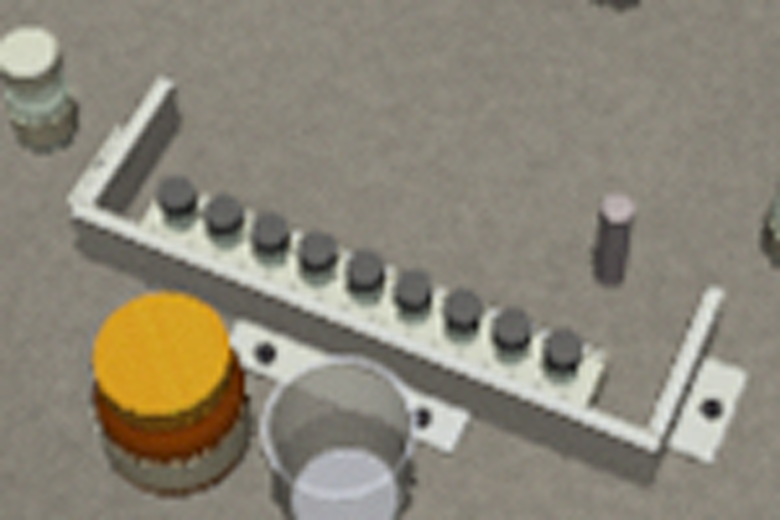

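Both cameras put the rack at 0.0–0.1° to the bay with its near face about 34.5 mm from the back wall, so it is home. One gentle press on the left half will make sure that end is seated.

Request:
drive_tool:
  rows:
    - {"tx": -3.2,"ty": 1.43,"tz": 0,"ax": 0,"ay": 0,"az": -0.005,"claw": 0}
    - {"tx": -3.2,"ty": 1.43,"tz": 0,"ax": 0,"ay": 0,"az": 0,"claw": 0}
    - {"tx": -3.2,"ty": 1.43,"tz": 0,"ax": 0,"ay": 0,"az": 0,"claw": 0}
    - {"tx": -3.2,"ty": 1.43,"tz": 0,"ax": 0,"ay": 0,"az": 0,"claw": 0}
    - {"tx": -3.2,"ty": 1.43,"tz": 0,"ax": 0,"ay": 0,"az": 0,"claw": 0}
    - {"tx": -3.1,"ty": 1.43,"tz": 0,"ax": 0,"ay": 0,"az": 0,"claw": 0}
    - {"tx": 0,"ty": 0,"tz": 0,"ax": 0,"ay": 0,"az": 0,"claw": 0}
    - {"tx": 0,"ty": 0,"tz": 0,"ax": 0,"ay": 0,"az": 0,"claw": 0}

```text
time_s: 14.03
tcp_pos: [0.6416, 0.0797, 0.1121]
ee_rot: [[-1.0, -0.026, 0.001], [-0.026, 1.0, 0.0], [-0.001, 0.0, -1.0]]
wrist_force: [-0.8, -0.2, -0.3]
gripper_width: 0.477
gripper_force: 0.0
```

```bash
python3 -c "
from h import *
to(.6308,.0761,.014,1.4);print(sense()['gripper_width'])"
```

```text
at [0.6416 0.0797 0.1121] psi 1.5 -> tx 1.09 ty -0.33 tz 9.81 cm, az 0.002 rad
0.47713590659768257
```

Request:
drive_tool:
  rows:
    - {"tx": 1.1,"ty": -0.3,"tz": 0,"ax": 0,"ay": 0,"az": 0,"claw": 0}
    - {"tx": 0,"ty": 0,"tz": 0,"ax": 0,"ay": 0,"az": 0,"claw": 0}
    - {"tx": 0,"ty": 0,"tz": 0,"ax": 0,"ay": 0,"az": 0,"claw": 0}
    - {"tx": 0,"ty": 0,"tz": 0,"ax": 0,"ay": 0,"az": 0,"claw": 0}
    - {"tx": 0,"ty": 0,"tz": 0,"ax": 0,"ay": 0,"az": 0,"claw": 0}
    - {"tx": 0,"ty": 0,"tz": 0,"ax": 0,"ay": 0,"az": 0,"claw": 0}
    - {"tx": 0,"ty": 0,"tz": 3,"ax": 0,"ay": 0,"az": 0,"claw": 0}
    - {"tx": 0,"ty": 0,"tz": 3,"ax": 0,"ay": 0,"az": 0,"claw": 0}
    - {"tx": 0,"ty": 0,"tz": 2.8,"ax": 0,"ay": 0,"az": 0,"claw": 0}
    - {"tx": 0,"ty": 0,"tz": 1,"ax": 0,"ay": 0,"az": 0,"claw": 0}

```text
time_s: 14.87
tcp_pos: [0.6251, 0.0745, 0.0115]
ee_rot: [[-1.0, -0.025, -0.007], [-0.025, 1.0, -0.002], [0.007, -0.001, -1.0]]
wrist_force: [0.2, -0.7, -0.0]
gripper_width: 0.006
gripper_force: 0.0
```

Request:
drive_tool:
  rows:
    - {"tx": -0.4,"ty": 0,"tz": 0,"ax": 0,"ay": 0,"az": 0,"claw": 0}
    - {"tx": -0.4,"ty": 0,"tz": 0,"ax": 0,"ay": 0,"az": 0,"claw": 0}
    - {"tx": -0.4,"ty": 0,"tz": 0,"ax": 0,"ay": 0,"az": 0,"claw": 0}
    - {"tx": -0.3,"ty": 0,"tz": 0,"ax": 0,"ay": 0,"az": 0,"claw": 0}
    - {"tx": -0.2,"ty": 0,"tz": 0,"ax": 0,"ay": 0,"az": 0,"claw": 0}
    - {"tx": -0.2,"ty": 0,"tz": 0,"ax": 0,"ay": 0,"az": 0,"claw": 0}
    - {"tx": -0.2,"ty": 0,"tz": 0,"ax": 0,"ay": 0,"az": 0,"claw": 0}
    - {"tx": 0,"ty": 0,"tz": 0,"ax": 0,"ay": 0,"az": 0,"claw": 0}

```text
time_s: 15.53
tcp_pos: [0.6488, 0.0758, 0.0159]
ee_rot: [[-1.0, -0.026, 0.0], [-0.026, 1.0, 0.0], [-0.0, 0.0, -1.0]]
wrist_force: [-0.3, 0.1, -0.5]
gripper_width: 0.004
gripper_force: 0.1
```

Request:
drive_tool:
  rows:
    - {"tx": -0.1,"ty": 0,"tz": 0,"ax": 0,"ay": 0,"az": 0,"claw": 0}
    - {"tx": -0.1,"ty": 0,"tz": 0,"ax": 0,"ay": 0,"az": 0,"claw": 0}
    - {"tx": -0.1,"ty": 0,"tz": 0,"ax": 0,"ay": 0,"az": 0,"claw": 0}
    - {"tx": -0.1,"ty": 0,"tz": 0,"ax": 0,"ay": 0,"az": 0,"claw": 0}
    - {"tx": 0,"ty": 0,"tz": 0,"ax": 0,"ay": 0,"az": 0,"claw": 0}

```text
time_s: 15.95
tcp_pos: [0.6489, 0.0754, 0.0151]
ee_rot: [[-1.0, -0.025, -0.008], [-0.025, 1.0, -0.002], [0.008, -0.001, -1.0]]
wrist_force: [-9.4, 1.3, 5.2]
gripper_width: 0.006
gripper_force: 4.3
```

Request:
drive_tool:
  rows:
    - {"tx": 1,"ty": 0,"tz": 0,"ax": 0,"ay": 0,"az": 0,"claw": 0}
    - {"tx": 1,"ty": 0,"tz": 0,"ax": 0,"ay": 0,"az": 0,"claw": 0}
    - {"tx": 0.5,"ty": 0,"tz": -3,"ax": 0,"ay": 0,"az": 0,"claw": 0}
    - {"tx": 1,"ty": -1,"tz": -3,"ax": 0,"ay": 0,"az": 0,"claw": 0}
    - {"tx": 2,"ty": -1,"tz": -3,"ax": 0,"ay": 0,"az": 0,"claw": 0}
    - {"tx": 3,"ty": -1,"tz": -1,"ax": 0,"ay": 0,"az": 0,"claw": 0}
    - {"tx": 4,"ty": -1,"tz": 0,"ax": 0,"ay": 0,"az": 0,"claw": 0}
    - {"tx": 4,"ty": -1,"tz": 0,"ax": 0,"ay": 0,"az": 0,"claw": 0}
    - {"tx": 4,"ty": -1,"tz": 0,"ax": 0,"ay": 0,"az": 0,"claw": 0}
    - {"tx": 0,"ty": 0,"tz": 0,"ax": 0,"ay": 0,"az": 0,"claw": 0}

```text
time_s: 16.78
tcp_pos: [0.4395, 0.0075, 0.114]
ee_rot: [[-1.0, -0.023, -0.009], [-0.023, 1.0, -0.001], [0.009, -0.001, -1.0]]
wrist_force: [-0.9, 0.3, -1.1]
gripper_width: 0.002
gripper_force: 0.0
```

```bash
python3 -c "
from h import *
rack('s10','scene')
rack('t10','top')
q=np.load('pics/t10.npz')['p'][120:220,205:365,::-1];cv2.imwrite('pics/c10.png',cv2.resize(q,None,fx=5,fy=5,interpolation=2))"
```

```text
blob 1007 px [262. 256.] world [675.8  22.3] yaw 1.3 size 29 229 | bay [19.7 -4.9] yaw -0.1
blob 357 px [238. 153.] world [ 394.1 -197.5] yaw 68.7 size 37 83 | bay [-267.3 -217.7] yaw 67.3
blob 184 px [348. 185.] world [376.1 145.9] yaw -55.3 size 26 69 | bay [-276.9  126. ] yaw -56.7
blob 764 px [277. 160.] world [675.4  22.9] yaw 1.5 size 29 230 | bay [19.3 -4.3] yaw 0.1
blob 301 px [352. 251.] world [ 393.  -197.5] yaw 68.0 size 34 80 | bay [-268.4 -217.8] yaw 66.6
```

View pics/c10.png

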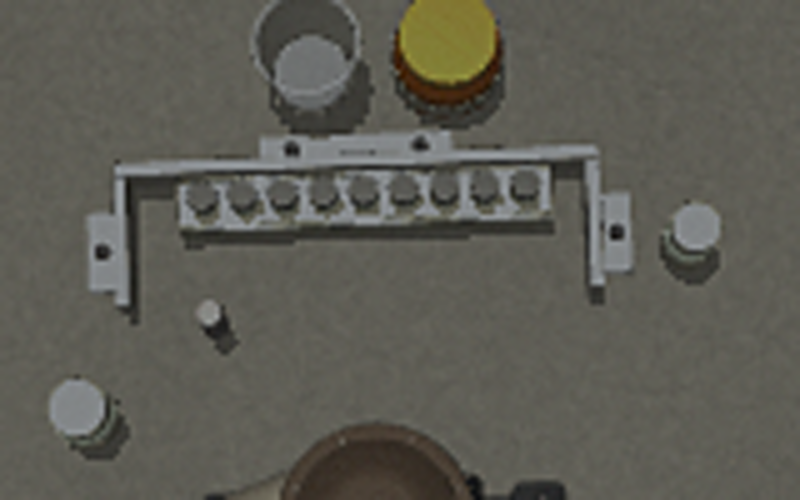

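The rack lies flush along the back wall, from (180,200) to (552,195) in the crop. The post and pots are where they stood, and the arm is clear. Handing in.

```bash
python3 -c "
from station import finish_job
print(finish_job())"
```

```text
the job is handed in; nothing more can be done
None
```

The white rack lies square (within about 0.1° by both cameras) and fully home against the bay's back wall, left end in behind the post first; the job is handed in at about 17 s with the arm clear, and the pots, jar, beaker and post in the final close-up stood where they were.

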